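Check the packing bench's pull gauge

ROBOT

A 6-joint arm with a two-finger parallel gripper is mounted at the origin on the work surface. World frame = base frame: x ahead of the robot, y to its left, z up, the work surface at z = 0. Lengths are in mm, angles in degrees, forces in N, time in s.
With the tool pointing down it reaches from about 350 to 850 mm from the base axis. Payload 8.1 kg.
Tool frame: the origin (TCP) lies on the centre line of the jaws, within the pads' length; the fingertips stand 14 mm ahead of it and the grasp point (between the pads) lies 5 mm behind it; z points along the fingers, y is the line along which they close (so a half turn about z gives the same grasp; the last joint's range is limited). The gripper opens to 85 mm and grips with 20 to 120 N. Pads are 22 mm wide; open, the fingers measure 114 mm over their backs; the gripper's body (76 mm by 85 mm) begins 54 mm behind the grasp point. The pads swing forward as they close: fully open they stand 13 mm farther back than shut.
Start: joints at [69.133, 7.471, 85.268, -0, 87.261, -4.893], TCP at [165.099, 576.843, 245.292] pointing down, gripper open.
Joint ranges: [-169.43, 169.43], [-51.17, 129.36], [1.28, 143.12], [-76.62, 256.62], [0, 156.53], [-152.29, 152.29]. Speed limits (degrees/s): [136.94, 136.94, 159.86, 180, 180, 180].

INTERFACE

Orientations are given as [roll, pitch, yaw] about the fixed x, y, z axes, in that order (R = Rz(yaw) Ry(pitch) Rx(roll)).
In Python, from bench import sense, snapshot, camera_info, hand_in gives the robot as it stands. The module is installed in compiled form; this text tells all that it offers.
- The arm moves only by the tool apply_moves, never from a script. Its argument "deltas" is a list of rows, each a list of 7 numbers: the shift along the tool's x, y, z scaled (see below), then the turn, a rotation vector about the tool's x, y, z scaled (see below), then the opening, from 0 (shut) to 1 (fully open). In form: [[dx, dy, dz, ax, ay, az, claw], ...]. A call has 1 to 8 rows; each row shifts and turns the commanded pose from where the row before left it, along the tool's axes as they then stand; what a row does not reach is not made up. The controller multiplies each number of a shift by 0.03 m and each number of a turn by 0.08 rad. A row lasts 1/8 s, in which the tool goes at most 62.5 mm and 10.7 degrees, less where a joint would pass 70% of its speed; a pose out of reach is approached as far as the arm can. A call with a number of a shift or a turn outside -1 to 1 is refused whole. A call with a gripper value outside its range is refused whole. The fingers move at their own pace and stop on an object; "grip_force" is the grip in N (left out, the last holds). Time passes only in rows, so rows that do not move let the fingers close. It gives the time, the measured TCP pose, the force, the opening and the grip force at its end, in the units of the state.
- sense(): the state, without advancing time (a new reading comes with each control period).
- snapshot(name): name is "scene" or "side" or "wrist"; returns the picture (420x560x3 uint8, red, green, blue); there is no depth.
- camera_info(name): a dict with "vertical_fov" (degrees; the focal length in pixels is half the picture's height over the tangent of half this angle, whatever the lens; pixels are square), "cx", "cy" (the principal point, pixels), "k1" (the pictures are not rectified: a ray, as slopes to the right and down, at radius r is drawn at 1 + k1 r^2 times it, then the intrinsics apply), "origin" and "rotation" of the camera in the world; the wrist camera has in their place "tool_from_camera" (4x4, takes a point from camera to tool coordinates, whose origin is the TCP and whose axes are the flange's). Camera axes: x right, y up, looking along -z (the intrinsics and any distortion apply to the point x, -y, -z); pixel columns grow to the right and rows downward; lengths in mm; the calibration is good to about 2 mm. A picture is of the moment at which its call begins: read the wrist's pose just before it. camera_info takes no time and is no camera call.
- hand_in(): hands the job in; it is judged then, once.
The state is a dict: "time": time; "joint_pos": joint angles; "qd": joint speeds; "joint_efforts": joint torques, N m; "tool_pos": TCP position; "tcp_rot": TCP orientation; "ft_force": force on the tool from outside, world axes, zero at the start; "wrist_torque": the same for the moment, N m; "finger_gap": finger opening in mm; "grip_force": force on a finger pad.
Only numpy, scipy, OpenCV 4.12 (cv2) and the standard library are available. Lean on these libraries where they do the work, as an engineer would, in place of code of your own. Each camera call takes 0.05 s, during which the arm holds its last target. There are 200 camera calls.

TASK

Check the spring pull gauge on the chocolate packing bench: lift the clear lid of its case by the bar until it rests open on its stop, then pull the gauge's handle out until the pointer stands between the two black ribs on the scale and hold it there for a second. Ease the handle back so that the spring goes home without snapping, leave the lid open, and do not disturb the things around the case.

Things in the scene. Friction and masses are not known exactly. Their poses are not given: they have to be found in the camera images.
- case: Fixed open-topped aluminium case of the gauge, 180 (x) x 200 (y) x 75 mm high, walls 5 mm. Origin: centre of underside, z up; the handle is pulled towards its -x side, the front. Inside (case frame): dark spring housing, x 45 to 85, y -30 to 30, top z 50 mm; white scale strip on the floor at y 48 to 90 mm with two black ribs 9 mm apart near its front end, tops z 22 mm.
- lid (a joint): Opening of the clear lid in rad: 0 closed on the rim, 1.15 on its stop. 180 x 200 x 6 mm, 0.5 kg, hinged along y on the case's back rim. A strut helps: below about 0.7 rad it falls shut, above it rises to its stop and stays. On its stop it slopes up to the front at 66 degrees, overhanging the gauge's handle: the gripper must come in leaning, from the front and above.
- lid_hinge (a point): Middle of the lid's hinge line (case x = +90, y = 0, z = 75.5 mm); its axes turn with the lid, y along the hinge.
- lid_bar (a point): Middle of the steel grab bar on the lid's front edge: round, 10 mm thick, 120 mm long along y, 40 mm free gap between bar and lid edge. It lies 225 mm from the hinge and, closed, at z = 78 mm. Axes as the lid's.
- handle_grip (a point): Grip point of the handle, an upright black paddle 12 (x) x 24 (y) mm, z 22 to 70 mm above the bench; the point is on its middle axis at z 60 mm. Axes as the case's. Home: case x +18 mm, y 0 (72 mm in front of the hinge). Slides along case -x, up to 85 mm: first nearly free (1 N) over a take-up of 4 to 20 mm that cannot be seen beforehand, only then does it draw out spring and pointer.
- reading (a joint): Extension in m of the gauge's spring, shown by the pointer: 0 home, grows as it is drawn out. The spring pulls back with 4 N at 0 and 200 N per m more (10 N at 30 mm). At 30 mm the pointer is midway between the ribs; its 2 mm blade is wholly between them from 26.5 to 33.5 mm.
- pointer (a point): Top of the tip of the black pointer, a 2 mm thick blade across the scale strip; in the case's frame at x = -20 mm, y = +65 mm, z = 26 mm when the spring is home, moving to -x by the reading. Midway between the ribs is case x = -50 mm.
- chocs: Bystander: dark plastic tray of pink chocolates, 200 x 90 x 30 mm, left or right of the case. Origin: centre of its underside.
- spatula: Bystander: spatula, 250 mm long, lying left or right of the case. Origin: centre underneath.
- jar: Bystander: amber jar, 68 mm across, 85 mm high, behind the case. Origin: centre of its underside.

How it is judged:
By the outcome, as a careful person would: the job done as asked, in the order asked, and still so for the second after the job is handed in, with the robot touching nothing.
It also fails if it takes over 64 s, if anything falls off the work surface, if the arm or the gripper's body presses on something with over 40 N, if the wrist force passes 120 N, or if a joint passes its speed limit or range.

## Working session

There is one attempt and no reset: what is moved stays moved. The work goes in short steps, Python scripts to look and compute and a tool call to move; the robot and the scene stay as the last step left them, time stands still between calls to the robot, and variables do not carry over. Pictures are saved under pics/ and viewed, at most 10 in all, crops included, and the job is handed in when it is done.

Besides the shell and the picture viewer there is one more tool, called after "Call:" as name([rows], argument=value, ...), one row to a line, values as JSON. apply_moves: Moves the arm, as the interface text tells. Its arguments: {"type":"object","properties":{"deltas":{"type":"array"},"grip_force":{"type":"number"}},"required":["deltas"]}

```bash
mkdir -p pics
python3 - <<'E'
from bench import *
import cv2,numpy as np
s=sense();print({k:np.round(v,2).tolist() for k,v in s.items()})
for n in("scene","side","wrist"):
    cv2.imwrite(f"pics/{n}0.png",snapshot(n)[:,:,::-1]);print(n,camera_info(n))
E
```

```text
{'time': 0.0, 'joint_pos': [69.14, 7.52, 85.33, 0.0, 87.26, -4.89], 'qd': [-0.08, 0.05, -0.1, 0.03, 0.02, 0.04], 'joint_efforts': [0.0, -56.94, -50.05, -0.0, 0.02, -0.0], 'tool_pos': [164.87, 576.36, 244.22], 'tcp_rot': [-179.89, -0.01, 164.03], 'ft_force': [0.04, -0.8, -0.26], 'wrist_torque': [-0.01, -0.02, 0.01], 'grip_force': 0.0, 'finger_gap': 85.56}
scene {'vertical_fov': 45.383089445320756, 'cx': 288.139777221055, 'cy': 204.62866711290584, 'k1': -0.18249070654295937, 'origin': array([1276.35774264, -103.99020665, 1026.65701872]), 'rotation': array([35.97376106,  0.28995053, 76.27233614])}
side {'vertical_fov': 46.45814013173728, 'cx': 281.68333456710747, 'cy': 205.26802594473838, 'k1': -0.06683255063356207, 'origin': array([317.55487386, 746.92842899, 617.45070866]), 'rotation': array([  55.40445357,   -0.68604765, -156.60434489])}
wrist {'vertical_fov': 65.00207700030013, 'cx': 284.8531658959549, 'cy': 210.45889527465516, 'k1': 0.013190743883590993, 'tool_from_camera': array([[ 3.53636549e-04,  9.49517792e-01,  3.13712986e-01,
         8.04804618e+01],
       [ 9.99999636e-01, -9.23504537e-05, -8.47743105e-04,
        -1.08068236e-01],
       [-7.75975624e-04,  3.13713172e-01, -9.49517479e-01,
        -1.28597866e+02],
       [ 0.00000000e+00,  0.00000000e+00,  0.00000000e+00,
         1.00000000e+00]])}
```

View pics/scene0.png

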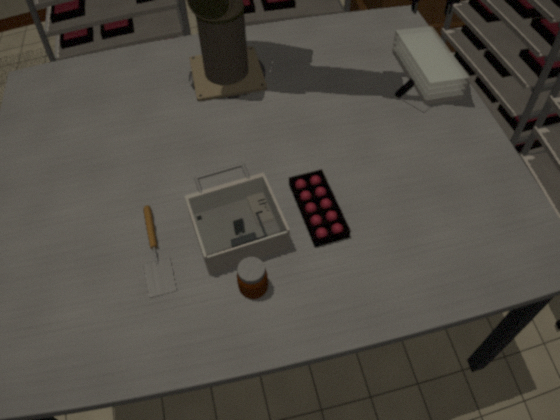

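View pics/side0.png

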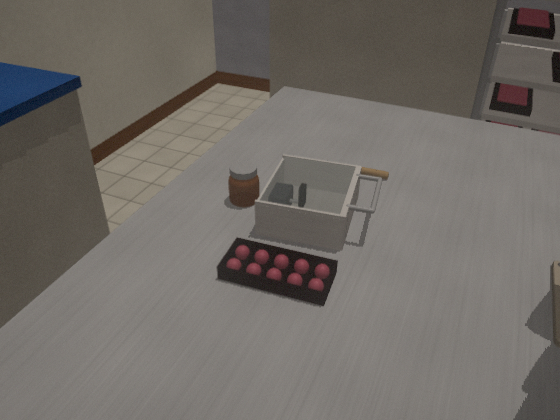

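Scene: the case is at about (237,218), with the bar up-left towards the robot at (222,175), the tray to the right and the jar behind. Side: the case is at (310,200) and the bar on the right at (370,192). I'll enlarge both for corner pixels.

Run:
```python
import cv2
a=cv2.imread("pics/scene0.png")[155:275,175:305]; cv2.imwrite("pics/s1.png",cv2.convertScaleAbs(cv2.resize(a,None,fx=5,fy=5,interpolation=cv2.INTER_CUBIC),alpha=1.5))
a=cv2.imread("pics/side0.png")[145:255,250:400]; cv2.imwrite("pics/s2.png",cv2.convertScaleAbs(cv2.resize(a,None,fx=5,fy=5,interpolation=cv2.INTER_CUBIC),alpha=1.5))
```

```text
(no output)
```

View pics/s1.png

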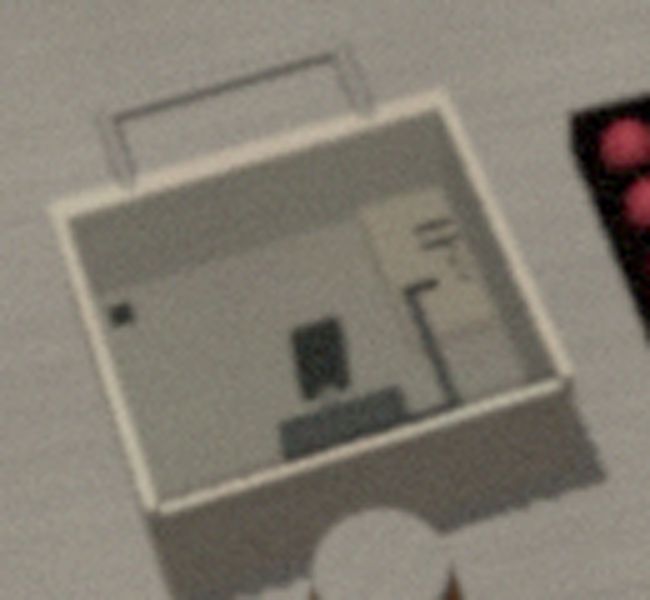

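View pics/s2.png

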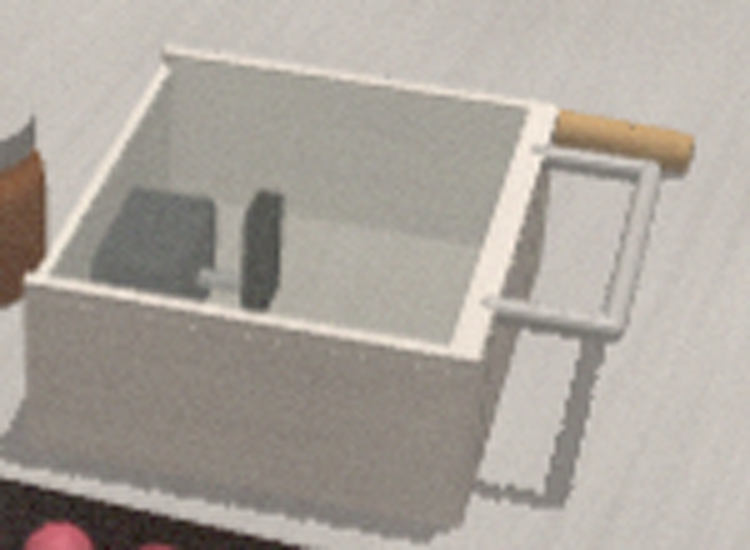

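Scene crop: rim corners (53,210), (443,95), (572,378), (152,510); bar from (116,120) to (340,57); handle top about (320,335). Side crop: rim corners (478,357), (550,105), (30,280), (165,50); bar corners (618,328), (650,165). The ribs are at (435,235) on the +y side, so the orientation is clear.

```bash
cat > h.py <<'E'
import numpy as np
from bench import *
from scipy.optimize import least_squares
from scipy.spatial.transform import Rotation as R
def proj(P,name,T=None):
    c=camera_info(name)
    if T is None: Rm,o=R.from_euler('xyz',c['rotation'],degrees=True).as_matrix(),c['origin']
    else: Rm,o=T
    p=(np.atleast_2d(P)-o)@Rm
    s=np.c_[p[:,0],-p[:,1]]/-p[:,2:]
    s=s*(1+c['k1']*(s**2).sum(1,keepdims=True))
    return s*210/np.tan(np.radians(c['vertical_fov']/2))+[c['cx'],c['cy']]
def wristT(s=None):
    s=s or sense();M=camera_info('wrist')['tool_from_camera']
    Rt=R.from_euler('xyz',s['tcp_rot'],degrees=True).as_matrix()
    return Rt@M[:3,:3],Rt@M[:3,3]+s['tool_pos']
def cw(P,q): 
    return np.atleast_2d(P)@R.from_euler('z',q[2]).as_matrix().T+[q[0],q[1],0]
E
cat > fit.py <<'E'
from h import *
C=[[-90,-100,75],[-90,100,75],[90,100,75],[90,-100,75],[-135,-60,78],[-135,60,78]]
a=np.array([[53,210],[443,95],[572,378],[152,510],[116,120],[340,57]])/5+[175,155]-.4
b=np.array([[550,105],[478,357],[30,280],[165,50],[650,165],[618,328]])/5+[250,145]-.4
f=lambda q:np.r_[proj(cw(C,q),'scene')-a,proj(cw(C,q),'side')-b].ravel()
best=min((least_squares(f,[500,100,t],loss='soft_l1') for t in(-.5,0,.5,3)),key=lambda r:r.cost)
q=best.x;print(q,np.degrees(q[2]));print(np.round(f(q).reshape(-1,2),1))
print('handle top',(proj(cw([18,0,70],q),'scene')-[175,155])*5,(proj(cw([18,0,70],q),'side')-[250,145])*5)
np.save('q.npy',q)
print('bar',cw([-135,0,78],q),'hinge',cw([90,0,75.5],q),'handle',cw([18,0,60],q))
E
python3 fit.py
```

```text
[598.49670831 -70.59842565  31.5454333 ] 1807.420190968671
[[-1.4  0.4]
 [-0.6 -0.4]
 [ 0.1  0.3]
 [-1.1  1.6]
 [-2.9 -0.8]
 [-1.2 -2. ]
 [ 1.1  2.7]
 [-0.1  3.7]
 [-1.4  3.2]
 [-0.4  1.9]
 [-0.4  1.8]
 [-1.3  0.4]]
handle top [[311.94379659 327.39904216]] [[260.85008708 203.33659285]]
bar [[464.627237   -88.03300772  78.        ]] hinge [[687.74302252 -58.97537094  75.5       ]] handle [[616.34597115 -68.27381471  60.        ]]
```

```bash
cat >> fit.py <<'E'
print('--- free z')
for sel in (range(4),range(6)):
  C2=np.array(C,float)[list(sel)];a2=a[list(sel)];b2=b[list(sel)]
  g=lambda q:np.r_[proj(cw(C2,q)+[0,0,q[3]],'scene')-a2,proj(cw(C2,q)+[0,0,q[3]],'side')-b2].ravel()
  r=least_squares(g,[598,-70,.13,0]);print(r.x,np.degrees(r.x[2]));print(np.round(r.fun.reshape(-1,2),1).tolist())
E
python3 fit.py|sed -n '/---/,$p'
```

```text
--- free z
[ 5.99617751e+02 -7.02941992e+01  1.30893198e-01  5.71638320e+00] 7.499627811827126
[[-1.6, -0.7], [-0.6, -1.6], [0.4, -0.8], [-1.1, 0.8], [0.8, 0.4], [-0.3, 1.1], [-2.0, 0.8], [-0.9, -0.3]]
[ 5.99485704e+02 -6.99316364e+01  1.26504514e-01  4.08858470e+00] 7.24817476785579
[[-1.3, -0.5], [-0.2, -1.2], [0.4, -0.2], [-1.1, 0.9], [-2.7, -1.7], [-0.8, -2.8], [0.9, 1.2], [-0.7, 2.0], [-2.1, 1.5], [-0.7, 0.3], [-0.7, 0.3], [-1.7, -1.2]]
```

```bash
cat >> h.py <<'E'
def plan(pos,rpy=None,Rt=None,n=8):
    s=sense();R0=R.from_euler('xyz',s['tcp_rot'],degrees=True)
    R1=Rt or R.from_euler('xyz',rpy,degrees=True)
    rv=(R0.inv()*R1).as_rotvec()/n
    S=sum(R.from_rotvec(rv*k).as_matrix() for k in range(n))
    d=np.linalg.solve(S,R0.inv().apply(np.array(pos)-s['tool_pos']))
    print(n,'rows of',np.round(d/30,3).tolist(),np.round(rv/.08,3).tolist())
E
python3 -c "
from h import *
plan([465.7,-87.8,200],[180,0,97.5],n=32)"
```

```text
32 rows of [-0.767, -0.241, 0.047] [-0.001, 0.0, 0.454]
```

Call:
apply_moves([
  [-0.767,-0.241,0.047,0,0,0.454,0.6],
  [-0.767,-0.241,0.047,0,0,0.454,0.6],
  [-0.767,-0.241,0.047,0,0,0.454,0.6],
  [-0.767,-0.241,0.047,0,0,0.454,0.6],
  [-0.767,-0.241,0.047,0,0,0.454,0.6],
  [-0.767,-0.241,0.047,0,0,0.454,0.6],
  [-0.767,-0.241,0.047,0,0,0.454,0.6],
  [-0.767,-0.241,0.047,0,0,0.454,0.6],
])

```text
time: 1.15
tool_pos: [311.3, 450.7, 233.6]
tcp_rot: [-180.0, -0.0, 147.3]
ft_force: [0.5, 0.4, -0.5]
finger_gap: 51.2
grip_force: 0.0
```

Call:
apply_moves([
  [-0.767,-0.241,0.047,0,0,0.454,0.6],
  [-0.767,-0.241,0.047,0,0,0.454,0.6],
  [-0.767,-0.241,0.047,0,0,0.454,0.6],
  [-0.767,-0.241,0.047,0,0,0.454,0.6],
  [-0.767,-0.241,0.047,0,0,0.454,0.6],
  [-0.767,-0.241,0.047,0,0,0.454,0.6],
  [-0.767,-0.241,0.047,0,0,0.454,0.6],
  [-0.767,-0.241,0.047,0,0,0.454,0.6],
])

```text
time: 2.15
tool_pos: [414.8, 288.7, 222.4]
tcp_rot: [-180.0, -0.0, 130.7]
ft_force: [-0.8, 0.4, 0.7]
finger_gap: 51.2
grip_force: 0.0
```

Call:
apply_moves([
  [-0.767,-0.241,0.047,0,0,0.454,0.6],
  [-0.767,-0.241,0.047,0,0,0.454,0.6],
  [-0.767,-0.241,0.047,0,0,0.454,0.6],
  [-0.767,-0.241,0.047,0,0,0.454,0.6],
  [-0.767,-0.241,0.047,0,0,0.454,0.6],
  [-0.767,-0.241,0.047,0,0,0.454,0.6],
  [-0.767,-0.241,0.047,0,0,0.454,0.6],
  [-0.767,-0.241,0.047,0,0,0.454,0.6],
])

```text
time: 3.15
tool_pos: [467.6, 103.9, 211.2]
tcp_rot: [-180.0, -0.0, 114.0]
ft_force: [0.8, -1.3, 0.5]
finger_gap: 51.0
grip_force: 0.0
```

Call:
apply_moves([
  [-0.767,-0.241,0.047,0,0,0.454,0.6],
  [-0.767,-0.241,0.047,0,0,0.454,0.6],
  [-0.767,-0.241,0.047,0,0,0.454,0.6],
  [-0.767,-0.241,0.047,0,0,0.454,0.6],
  [-0.767,-0.241,0.047,0,0,0.454,0.6],
  [-0.767,-0.241,0.047,0,0,0.454,0.6],
  [-0.767,-0.241,0.047,0,0,0.454,0.6],
  [-0.767,-0.241,0.047,0,0,0.454,0.6],
])

```text
time: 4.15
tool_pos: [465.1, -88.3, 199.9]
tcp_rot: [-180.0, -0.0, 97.4]
ft_force: [0.7, -0.4, -0.8]
finger_gap: 51.2
grip_force: 0.0
```

Run:
```python
from h import *
import cv2
s=sense();print({k:np.round(s[k],1).tolist() for k in('time','tool_pos','tcp_rot','joint_pos','finger_gap','ft_force')})
T=wristT(s);im=snapshot('wrist')[:,:,::-1].copy()
q=[599.6,-70.2,.1305]
print(proj(cw([[-135,-60,83],[-135,60,83],[-90,-60,81],[-90,60,81],[-90,100,81]],q),'wrist',T).round(0).tolist())
cv2.imwrite('pics/w1.png',cv2.resize(im,(800,600)))
```

```text
{'time': 4.2, 'tool_pos': [465.1, -88.3, 199.9], 'tcp_rot': [-180.0, -0.0, 97.4], 'joint_pos': [-17.0, -11.0, 108.2, -0.0, 82.9, -24.3], 'finger_gap': 51.2, 'ft_force': [0.7, -0.4, -0.8]}
[[286.0, 277.0], [285.0, 131.0], [339.0, 276.0], [347.0, 130.0], [350.0, 71.0]]
```

View pics/w1.png

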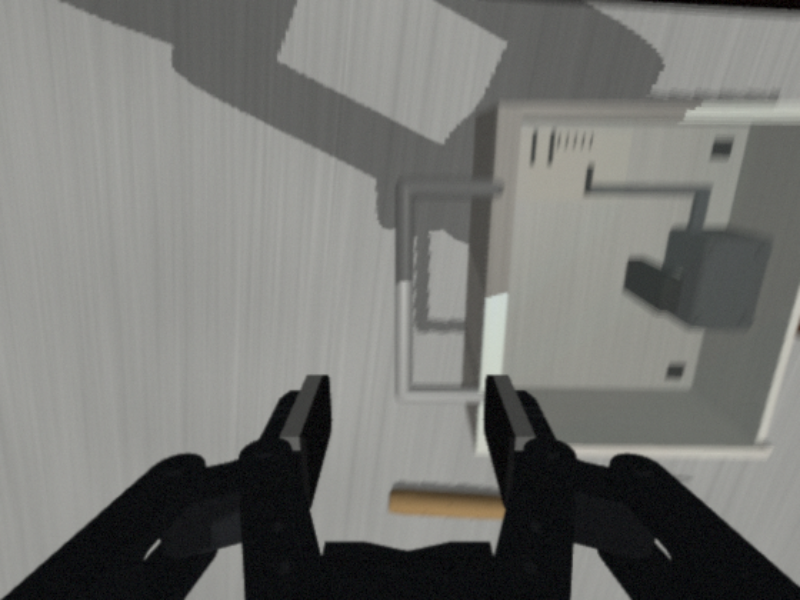

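The bar shows at column 405, rows 187–397 (800-px view), within 2 mm of the prediction, and the case corner at (500,103) also matches. Descending to grip.

Call:
apply_moves([
  [0,-0.03,0.7,0,0,0,0.4],
  [0,0,0.8,0,0,0,0.4],
  [0,0,0.8,0,0,0,0.4],
  [0,0,0.8,0,0,0,0.4],
  [0,0,0.7,0,0,0,0.4],
  [0,0,0.43,0,0,0,0.4],
  [0,0,0,0,0,0,0.4],
], grip_force=30)

```text
time: 5.08
tool_pos: [463.7, -87.3, 72.3]
tcp_rot: [-179.9, -0.1, 97.4]
ft_force: [-0.2, 0.2, -0.6]
finger_gap: 34.2
grip_force: 0.0
```

Call:
apply_moves([
  [0,0,0,0,0,0,0],
  [0,0,0,0,0,0,0],
  [0,0,0,0,0,0,0],
  [0,0,0,0,0,0,0],
  [0,0,0,0,0,0,0],
], grip_force=30)

```text
time: 5.7
tool_pos: [463.9, -88.0, 73.9]
tcp_rot: [-179.9, 0.0, 97.4]
ft_force: [-7.1, -0.8, 2.9]
finger_gap: 8.8
grip_force: 30.0
```

```bash
python3 -c "
import numpy as np
t=np.r_[np.linspace(0,1,17)*.94, np.linspace(.94,1.13,8)[1:]]+.011
x=-225*np.cos(t);z=225*np.sin(t)
for a,b in zip(np.diff(x)/30,-np.diff(z)/30): print('[0, %.3f, %.3f, 0, 0, 0, 0],'%(a,b),end=' ')
"
```

```text
[0, 0.018, -0.440, 0, 0, 0, 0], [0, 0.044, -0.438, 0, 0, 0, 0], [0, 0.069, -0.435, 0, 0, 0, 0], [0, 0.095, -0.430, 0, 0, 0, 0], [0, 0.120, -0.424, 0, 0, 0, 0], [0, 0.144, -0.416, 0, 0, 0, 0], [0, 0.169, -0.407, 0, 0, 0, 0], [0, 0.192, -0.396, 0, 0, 0, 0], [0, 0.215, -0.384, 0, 0, 0, 0], [0, 0.237, -0.371, 0, 0, 0, 0], [0, 0.259, -0.357, 0, 0, 0, 0], [0, 0.279, -0.341, 0, 0, 0, 0], [0, 0.299, -0.324, 0, 0, 0, 0], [0, 0.317, -0.306, 0, 0, 0, 0], [0, 0.335, -0.286, 0, 0, 0, 0], [0, 0.351, -0.266, 0, 0, 0, 0], [0, 0.167, -0.116, 0, 0, 0, 0], [0, 0.170, -0.111, 0, 0, 0, 0], [0, 0.173, -0.107, 0, 0, 0, 0], [0, 0.176, -0.102, 0, 0, 0, 0], [0, 0.179, -0.097, 0, 0, 0, 0], [0, 0.181, -0.092, 0, 0, 0, 0], [0, 0.184, -0.087, 0, 0, 0, 0],
```

Call:
apply_moves([
  [0,0.02,-0.44,0,0,0,0],
  [0,0.04,-0.44,0,0,0,0],
  [0,0.07,-0.435,0,0,0,0],
  [0,0.095,-0.43,0,0,0,0],
  [0,0.12,-0.42,0,0,0,0],
  [0,0.145,-0.415,0,0,0,0],
])

```text
time: 6.45
tool_pos: [478.1, -86.2, 152.0]
tcp_rot: [-179.9, 0.0, 97.4]
ft_force: [-7.4, -2.4, 2.1]
finger_gap: 8.8
grip_force: 29.4
```

Call:
apply_moves([
  [0,0.17,-0.405,0,0,0,0],
  [0,0.19,-0.395,0,0,0,0],
  [0,0.215,-0.385,0,0,0,0],
  [0,0.235,-0.37,0,0,0,0],
  [0,0.26,-0.355,0,0,0,0],
])

```text
time: 7.08
tool_pos: [509.5, -82.3, 210.4]
tcp_rot: [-179.8, 0.1, 97.4]
ft_force: [-15.8, -3.0, 10.5]
finger_gap: 8.7
grip_force: 29.7
```

Call:
apply_moves([
  [0,0.23,-0.36,0,0,0,0],
  [0,0.25,-0.345,0,0,0,0],
  [0,0.3,-0.31,0,0,0,0],
])

```text
time: 7.45
tool_pos: [535.1, -79.1, 239.9]
tcp_rot: [179.9, 0.1, 97.4]
ft_force: [-0.9, -5.6, -0.7]
finger_gap: 8.7
grip_force: 29.6
```

Call:
apply_moves([
  [0,0.32,-0.31,0,0,0,0],
  [0,0.335,-0.29,0,0,0,0],
])

```text
time: 7.7
tool_pos: [554.8, -76.6, 257.1]
tcp_rot: [179.9, 0.1, 97.4]
ft_force: [8.2, -6.6, -10.6]
finger_gap: 8.9
grip_force: 29.0
```

Call:
apply_moves([
  [0,0.37,-0.24,0,0,0,0],
  [0,0.17,-0.115,0,0,0,0],
  [0,0.17,-0.11,0,0,0,0],
  [0,0.175,-0.105,0,0,0,0],
])

```text
time: 8.2
tool_pos: [580.7, -73.4, 274.1]
tcp_rot: [180.0, 0.1, 97.4]
ft_force: [2.9, -6.8, -3.1]
finger_gap: 8.4
grip_force: 29.6
```

Call:
apply_moves([
  [0,0.175,-0.095,0,0,0,0],
  [0,0.18,-0.09,0,0,0,0],
  [0,0.18,-0.085,0,0,0,0],
])

```text
time: 8.57
tool_pos: [596.6, -71.5, 282.3]
tcp_rot: [180.0, 0.1, 97.4]
ft_force: [1.3, -7.7, -2.6]
finger_gap: 8.6
grip_force: 29.5
```

Call:
apply_moves([
  [0,0,0,0,0,0,0.35],
  [0,0,0,0,0,0,0.35],
  [0,0,0,0,0,0,0.35],
  [0,0,-0.5,0,0,0,0.4],
  [0,0,-0.8,0,0,0,0.5],
  [0,-0.3,-0.8,0,0,0,0.6],
])

```text
time: 9.32
tool_pos: [587.1, -71.5, 346.4]
tcp_rot: [180.0, 0.0, 97.5]
ft_force: [0.1, 0.6, -0.3]
finger_gap: 51.2
grip_force: 0.0
```

```bash
cat > lid.py <<'E'
from h import *
import cv2
im=snapshot('scene')[:,:,::-1];q=[599.6,-70.2,.1305]
for f in(1.0,1.15):
    print(f,(proj(cw([[90-225*np.cos(f+.011),y,75.5+225*np.sin(f+.011)] for y in(-60,60)],q),'scene')).round(1).tolist())
print((proj(cw([-50,65,22],q),'scene')))
cv2.imwrite('pics/lid.png',cv2.resize(im[100:280,140:380],None,fx=3.3,fy=3.3,interpolation=cv2.INTER_CUBIC))
s=sense();print(s['tool_pos'],s['tcp_rot'],s['ft_force'],s['joint_pos'])
# lean pose
al=np.radians(30);ps=q[2]
def pose(cx,cz,s):
    z=np.array([np.sin(al),0,-np.cos(al)]);x=np.array([-np.cos(al),0,-np.sin(al)]);y=np.cross(z,x)
    Rt=R.from_euler('z',ps)*R.from_matrix(np.c_[x,y,z])
    return cw(np.array([cx,0,cz])+z*(5-s),q)[0],Rt
p,Rt=pose(18,60,170);print(p,Rt.as_euler('xyz',degrees=True));plan(p,Rt=Rt,n=24)
E
python3 lid.py
```

```text
1.0 [[194.2, 157.3], [250.1, 141.2]]
1.15 [[196.8, 162.6], [254.4, 145.9]]
[[255.83425995 202.65818836]]
[587.24939993 -71.95515794 350.88086442] [1.79683372e+02 1.18701158e-01 9.74412201e+01] [0.77926935 0.37072412 2.93988536] [-1.19460214e+01  4.78055410e+00  7.72461179e+01 -6.92566601e-03
  9.76352514e+01 -1.93885099e+01]
[535.64844655 -78.59337902 202.89419162] [-180.           30.         -172.52290077]
24 rows of [0.104, -0.089, 0.182] [-0.212, -0.211, -0.798]
```

View pics/lid.png

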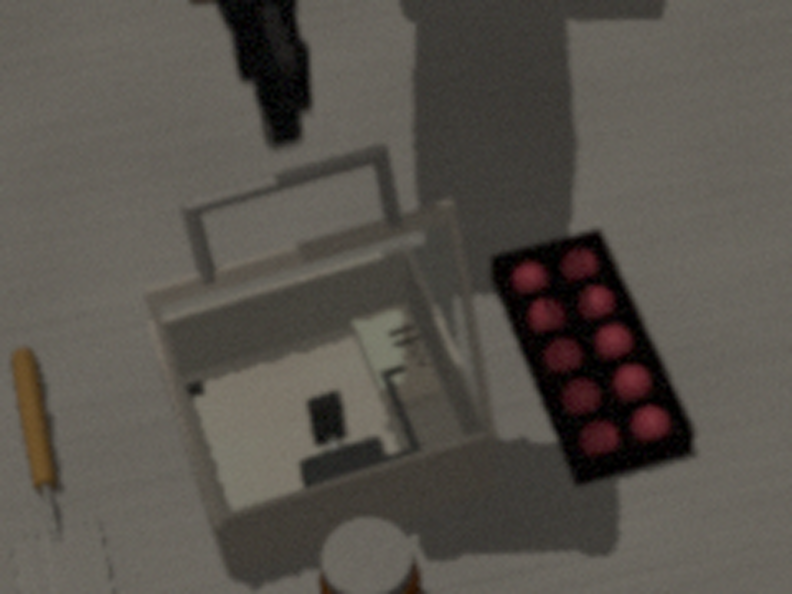

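The bar ends at (190,210) and (380,150) in the crop match the projection for 1.15 rad, so the lid is on its stop. Retreating to the front, then leaning.

Call:
apply_moves([
  [0,-0.8,0,0,0,0,0.7],
  [0,-1,0,0,0,0,0.7],
  [0,-1,0,0,0,0,0.7],
  [0,-1,0,0,0,0,0.7],
  [0,-0.5,0,0,0,0,0.7],
])

```text
time: 10.0
tool_pos: [458.1, -88.5, 345.5]
tcp_rot: [179.9, 0.0, 97.4]
ft_force: [-0.5, -0.4, 0.1]
finger_gap: 59.8
grip_force: 0.0
```

```bash
sed -i '/^im=/d;/imwrite/d' lid.py; sed -i '3i q=[599.6,-70.2,.1305]' lid.py; python3 lid.py | tail -1
```

```text
24 rows of [-0.03, 0.057, 0.22] [-0.214, -0.213, -0.798]
```

Call:
apply_moves([
  [-0.03,0.057,0.22,-0.214,-0.213,-0.798,0.7],
  [-0.03,0.057,0.22,-0.214,-0.213,-0.798,0.7],
  [-0.03,0.057,0.22,-0.214,-0.213,-0.798,0.7],
  [-0.03,0.057,0.22,-0.214,-0.213,-0.798,0.7],
  [-0.03,0.057,0.22,-0.214,-0.213,-0.798,0.7],
  [-0.03,0.057,0.22,-0.214,-0.213,-0.798,0.7],
  [-0.03,0.057,0.22,-0.214,-0.213,-0.798,0.7],
  [-0.03,0.057,0.22,-0.214,-0.213,-0.798,0.7],
])

```text
time: 11.0
tool_pos: [478.3, -92.4, 293.7]
tcp_rot: [174.3, 9.5, 126.4]
ft_force: [-0.1, 0.3, 0.3]
finger_gap: 59.7
grip_force: 0.0
```

Call:
apply_moves([
  [-0.03,0.057,0.22,-0.214,-0.213,-0.798,0.7],
  [-0.03,0.057,0.22,-0.214,-0.213,-0.798,0.7],
  [-0.03,0.057,0.22,-0.214,-0.213,-0.798,0.7],
  [-0.03,0.057,0.22,-0.214,-0.213,-0.798,0.7],
  [-0.03,0.057,0.22,-0.214,-0.213,-0.798,0.7],
  [-0.03,0.057,0.22,-0.214,-0.213,-0.798,0.7],
  [-0.03,0.057,0.22,-0.214,-0.213,-0.798,0.7],
  [-0.03,0.057,0.22,-0.214,-0.213,-0.798,0.7],
])

```text
time: 12.0
tool_pos: [505.7, -90.3, 246.2]
tcp_rot: [174.1, 20.5, 155.7]
ft_force: [0.1, 0.4, -0.5]
finger_gap: 59.6
grip_force: 0.0
```

Call:
apply_moves([
  [-0.03,0.057,0.22,-0.214,-0.213,-0.798,0.7],
  [-0.03,0.057,0.22,-0.214,-0.213,-0.798,0.7],
  [-0.03,0.057,0.22,-0.214,-0.213,-0.798,0.7],
  [-0.03,0.057,0.22,-0.214,-0.213,-0.798,0.7],
  [-0.03,0.057,0.22,-0.214,-0.213,-0.798,0.7],
  [-0.03,0.057,0.22,-0.214,-0.213,-0.798,0.7],
  [-0.03,0.057,0.22,-0.214,-0.213,-0.798,0.7],
  [-0.03,0.057,0.22,-0.214,-0.213,-0.798,0.7],
])

```text
time: 13.0
tool_pos: [536.5, -78.5, 202.3]
tcp_rot: [-180.0, 30.0, -172.4]
ft_force: [0.7, 0.7, -0.1]
finger_gap: 59.6
grip_force: 0.0
```

```bash
cat > wl.py <<'E'
from h import *
import cv2,sys
q=[599.6,-70.2,.1305]
s=sense();print({k:np.round(s[k],1).tolist() for k in('time','tool_pos','tcp_rot','joint_pos','finger_gap','ft_force')})
T=wristT(s);im=snapshot('wrist')[:,:,::-1].copy()
k=800/560
for P in ([18,0,70],[12,-12,70],[12,12,70],[-20,65,26],[-50,65,22],[-90,-100,75],[-90,100,75]):
    print(P,(proj(cw(P,q),'wrist',T)[0]*k).round(0).tolist())
cv2.imwrite(sys.argv[1],cv2.convertScaleAbs(cv2.resize(im,(800,600),interpolation=cv2.INTER_CUBIC),alpha=1.4))
E
python3 wl.py pics/w2.png
python3 - <<'E'
exec(open('lid.py').read().split('p,Rt=pose')[0].replace("print","(lambda *a:0)"))
for s in(60,0):
    p,Rt=pose(18,60,s);print(p);plan(p,Rt=Rt,n=8)
E
```

```text
{'time': 13.0, 'tool_pos': [536.5, -78.5, 202.3], 'tcp_rot': [-180.0, 30.0, -172.4], 'joint_pos': [-23.5, -26.6, 125.1, 18.1, 56.6, -127.8], 'finger_gap': 59.6, 'ft_force': [0.7, 0.7, -0.1]}
[18, 0, 70] [407.0, 287.0]
[12, -12, 70] [387.0, 280.0]
[12, 12, 70] [426.0, 280.0]
[-20, 65, 26] [510.0, 195.0]
[-50, 65, 22] [517.0, 148.0]
[-90, -100, 75] [184.0, 129.0]
[-90, 100, 75] [630.0, 130.0]
[590.18077895 -71.43623412 107.63139721]
8 rows of [-0.001, -0.002, 0.451] [0.004, 0.001, 0.007]
[619.92568753 -67.5323369   55.66987298]
8 rows of [-0.001, -0.002, 0.701] [0.004, 0.001, 0.007]
```

View pics/w2.png

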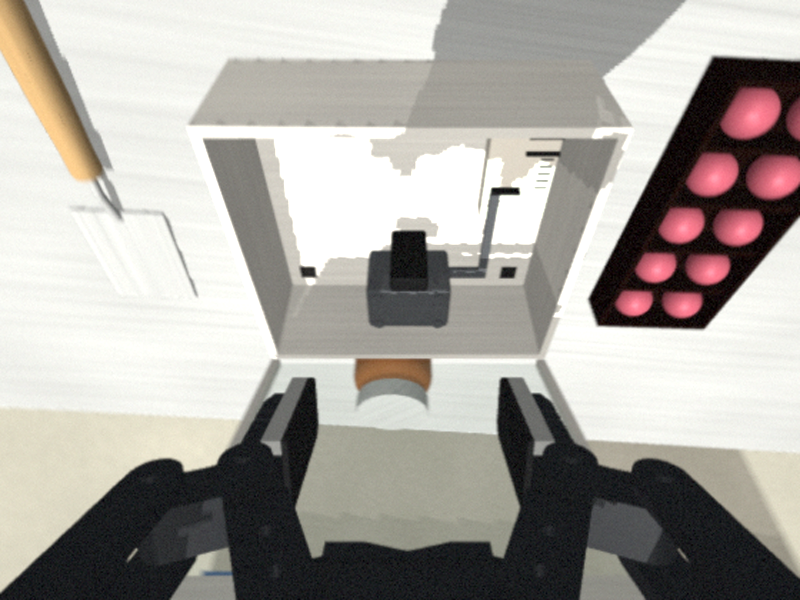

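The paddle top is at (408,285), the rim corners at (188,127) and (632,128) and the pointer tip at (506,191), all within 4 px of the model. Going in along the tool axis.

Call:
apply_moves([
  [0,0,0.8,0,0,0,0.6],
  [0,0,0.9,0,0,0,0.6],
  [0,0,0.9,0,0,0,0.6],
  [0,0,0.9,0,0,0,0.6],
  [0,0,0.8,0,0,0,0.6],
  [0,0,0.6,0,0,0,0.6],
  [0,0,0.45,0,0,0,0.6],
  [0,0,0.2,0,0,0,0.6],
])

```text
time: 14.05
tool_pos: [618.8, -67.3, 57.2]
tcp_rot: [179.9, 29.9, -172.6]
ft_force: [-0.4, 0.1, -0.3]
finger_gap: 51.1
grip_force: 0.0
```

Call:
apply_moves([
  [0,0,0.05,0,0,0,0],
  [0,0,0,0,0,0,0],
  [0,0,0,0,0,0,0],
  [0,0,0,0,0,0,0],
  [0,0,0,0,0,0,0],
  [0,0,0,0,0,0,0],
], grip_force=50)

```text
time: 14.8
tool_pos: [619.5, -67.1, 56.8]
tcp_rot: [179.9, 30.0, -172.5]
ft_force: [-4.3, 4.4, 4.8]
finger_gap: 23.2
grip_force: 49.5
```

```bash
python3 wl.py pics/w3.png
```

```text
{'time': 14.8, 'tool_pos': [619.5, -67.1, 56.8], 'tcp_rot': [179.9, 30.0, -172.5], 'joint_pos': [-17.9, 0.1, 119.4, 22.1, 35.0, -130.8], 'finger_gap': 23.2, 'ft_force': [-4.3, 4.4, 4.8]}
[18, 0, 70] [406.0, 454.0]
[12, -12, 70] [363.0, 445.0]
[12, 12, 70] [448.0, 445.0]
[-20, 65, 26] [628.0, 254.0]
[-50, 65, 22] [665.0, 154.0]
[-90, -100, 75] [-532.0, 81.0]
[-90, 100, 75] [1332.0, 81.0]
```

View pics/w3.png

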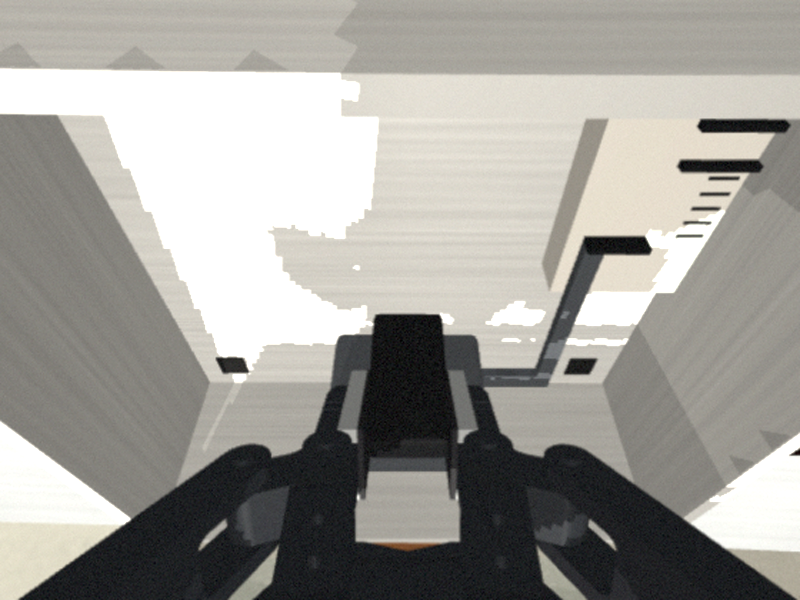

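The handle is gripped; pointer tip at (617,245), ribs at rows 126 and 165. Pulling along case −x, 2.5 mm per row.

Call:
apply_moves([
  [0.07,0,-0.04,0,0,0,0],
  [0.07,0,-0.04,0,0,0,0],
  [0.07,0,-0.04,0,0,0,0],
  [0.07,0,-0.04,0,0,0,0],
])

```text
time: 15.35
tool_pos: [610.0, -68.3, 56.8]
tcp_rot: [179.9, 30.0, -172.6]
ft_force: [0.1, 5.4, 1.7]
finger_gap: 23.1
grip_force: 49.1
```

Call:
apply_moves([
  [0.07,0,-0.04,0,0,0,0],
  [0.07,0,-0.04,0,0,0,0],
  [0.07,0,-0.04,0,0,0,0],
  [0.07,0,-0.04,0,0,0,0],
])

```text
time: 15.85
tool_pos: [600.7, -69.5, 56.8]
tcp_rot: [179.9, 30.0, -172.6]
ft_force: [5.0, 6.6, -1.7]
finger_gap: 23.2
grip_force: 49.1
```

Call:
apply_moves([
  [0.07,0,-0.04,0,0,0,0],
  [0.07,0,-0.04,0,0,0,0],
  [0.07,0,-0.04,0,0,0,0],
  [0.07,0,-0.04,0,0,0,0],
])

```text
time: 16.35
tool_pos: [591.2, -70.6, 56.8]
tcp_rot: [179.9, 30.1, -172.6]
ft_force: [6.9, 7.5, -3.4]
finger_gap: 23.3
grip_force: 49.2
```

```bash
python3 wl.py pics/w4.png
```

```text
{'time': 16.4, 'tool_pos': [591.2, -70.6, 56.8], 'tcp_rot': [179.9, 30.1, -172.6], 'joint_pos': [-19.6, -4.2, 123.7, 23.2, 35.6, -133.0], 'finger_gap': 23.3, 'ft_force': [6.9, 7.5, -3.4]}
[18, 0, 70] [405.0, 490.0]
[12, -12, 70] [368.0, 483.0]
[12, 12, 70] [442.0, 483.0]
[-20, 65, 26] [598.0, 316.0]
[-50, 65, 22] [625.0, 241.0]
[-90, -100, 75] [-248.0, 272.0]
[-90, 100, 75] [1051.0, 270.0]
```

View pics/w4.png

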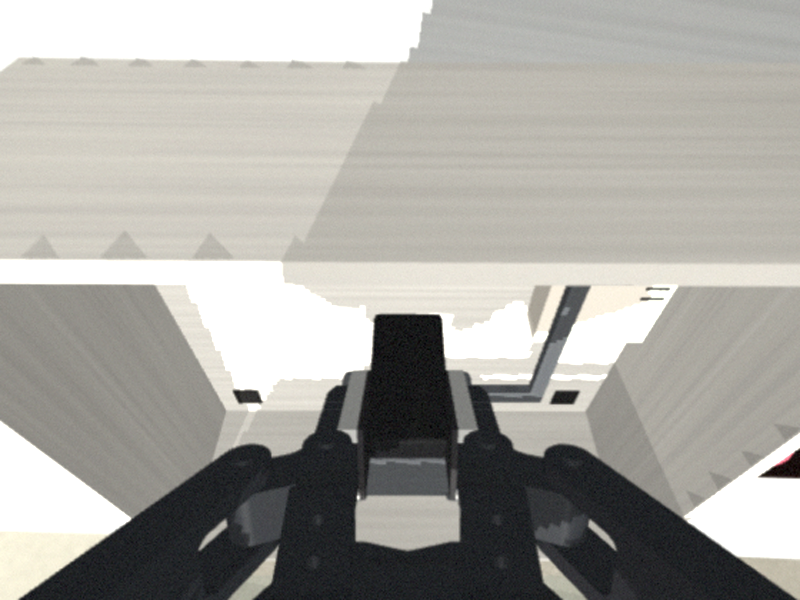

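The front wall now hides the pointer tip, but the pointer's crossbar at (515,395) is visible and moves with it. I'll compare it with its home row (378 in the previous picture), and sample the scene camera as a cross-check.

```bash
cat > rd.py <<'E'
from h import *
import cv2,sys
from scipy.optimize import brentq
q=[599.6,-70.2,.1305]
def bar(img,pose):
    g=cv2.cvtColor(cv2.imread(img),cv2.COLOR_BGR2GRAY).astype(float)
    p=g[340:430,500:530].mean(1);print(img,p[::3].astype(int).tolist())
poseA=dict(tool_pos=np.array([619.5,-67.1,56.8]),tcp_rot=[179.9,30,-172.5])
poseB=dict(tool_pos=np.array([591.2,-70.6,56.8]),tcp_rot=[179.9,30.1,-172.6])
bar('pics/w3.png',poseA);bar('pics/w4.png',poseB)
for z in(15,20,25):
    for P,row in((poseA,378),(poseB,395)):
        f=lambda x:proj(cw([x,40,z],q),'wrist',wristT(P))[0,1]*800/560-row
        print(z,row,round(brentq(f,-40,80),1),end=' | ')
    print()
# scene profile along the scale
im=cv2.cvtColor(snapshot('scene'),cv2.COLOR_RGB2GRAY).astype(np.float32)
for y in(58,62,66,78):
    xs=np.arange(-70,-5,2.)
    uv=proj(cw([[x,y,24] for x in xs],q),'scene').astype(np.float32)
    print(y,[int(v) for v in cv2.remap(im,uv[:,:1],uv[:,1:],cv2.INTER_CUBIC)[:,0]])
E
python3 rd.py
```

```text
pics/w3.png [236, 201, 197, 200, 203, 203, 200, 203, 204, 180, 66, 63, 94, 90, 75, 78, 172, 169, 171, 168, 170, 168, 167, 168, 166, 168, 167, 167, 169, 164]
pics/w4.png [255, 255, 255, 255, 255, 255, 244, 223, 224, 221, 221, 235, 255, 245, 216, 102, 72, 73, 135, 97, 85, 205, 220, 222, 185, 184, 187, 187, 187, 187]
15 378 64.2 | 15 395 50.5 | 
20 378 56.3 | 20 395 42.0 | 
25 378 48.4 | 25 395 33.4 | 
58 [50, 61, 72, 78, 80, 81, 83, 83, 82, 82, 82, 82, 83, 81, 78, 71, 59, 41, 35, 42, 49, 55, 59, 60, 61, 61, 58, 58, 60, 59, 57, 57, 60]
62 [79, 81, 80, 79, 81, 83, 82, 84, 84, 82, 81, 80, 82, 82, 79, 70, 53, 38, 41, 57, 68, 76, 79, 83, 84, 82, 80, 81, 82, 82, 79, 81, 90]
66 [81, 81, 80, 81, 82, 83, 85, 82, 79, 80, 83, 83, 84, 85, 84, 76, 62, 47, 45, 58, 72, 79, 82, 84, 84, 84, 84, 84, 85, 83, 81, 83, 94]
78 [79, 80, 81, 81, 80, 82, 79, 69, 56, 53, 68, 87, 94, 82, 65, 61, 68, 76, 79, 80, 80, 81, 83, 81, 80, 82, 83, 87, 94, 106, 117, 120, 119]
```

Scene profile (after height correction): the pointer is at x ≈ −35.7, reading about 16 mm; the crossbar gives about 16 too. The reading needs about 14 mm more.

Call:
apply_moves([
  [0.07,0,-0.04,0,0,0,0],
  [0.07,0,-0.04,0,0,0,0],
  [0.07,0,-0.04,0,0,0,0],
  [0.07,0,-0.04,0,0,0,0],
  [0.05,0,-0.03,0,0,0,0],
  [0.05,0,-0.03,0,0,0,0],
])

```text
time: 17.2
tool_pos: [578.3, -72.3, 56.8]
tcp_rot: [179.9, 30.1, -172.6]
ft_force: [8.9, 7.8, -5.0]
finger_gap: 22.8
grip_force: 49.4
```

```bash
python3 rd.py | tail -4
python3 - <<'E'
from h import *
import cv2
print(sense()['ft_force'],sense()['tool_pos'])
im=snapshot('scene')[:,:,::-1]
cv2.imwrite('pics/scale.png',cv2.convertScaleAbs(cv2.resize(im[185:245,215:295],None,fx=9,fy=9,interpolation=cv2.INTER_CUBIC),alpha=2))
E
```

```text
58 [81, 80, 80, 82, 80, 79, 83, 83, 77, 65, 51, 40, 41, 49, 55, 58, 56, 56, 57, 55, 55, 55, 55, 59, 60, 62, 65, 69, 77, 82, 82, 79, 77]
62 [83, 83, 83, 82, 82, 83, 81, 78, 76, 70, 51, 39, 42, 57, 70, 78, 81, 82, 80, 80, 79, 79, 83, 81, 77, 82, 89, 99, 110, 115, 116, 116, 114]
66 [83, 82, 83, 82, 81, 82, 84, 86, 86, 74, 57, 43, 45, 63, 75, 79, 82, 83, 82, 84, 84, 83, 83, 84, 84, 90, 96, 108, 115, 118, 119, 118, 119]
78 [85, 84, 83, 84, 90, 100, 104, 96, 75, 62, 67, 76, 77, 65, 55, 58, 67, 75, 80, 80, 78, 81, 87, 100, 114, 117, 118, 119, 119, 119, 120, 120, 121]
[ 7.14485511  8.35081888 -3.71339816] [578.14500661 -72.27690073  56.79114408]
```

View pics/scale.png

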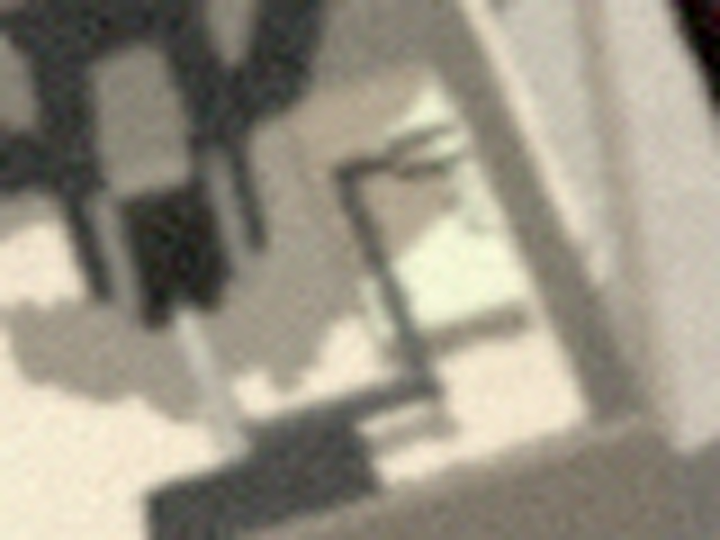

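The crop shows the pointer blade (345–400,170) between the rib ends (435,135) and (430,165). Height-corrected, the reading is about 28.5 mm. I'll add 1.3 mm and hold 1.5 s.

Call:
apply_moves([
  [0.02,0,-0.012,0,0,0,0],
  [0.02,0,-0.012,0,0,0,0],
  [0,0,0,0,0,0,0],
  [0,0,0,0,0,0,0],
  [0,0,0,0,0,0,0],
  [0,0,0,0,0,0,0],
  [0,0,0,0,0,0,0],
  [0,0,0,0,0,0,0],
])

```text
time: 18.3
tool_pos: [576.9, -72.4, 56.8]
tcp_rot: [179.9, 30.1, -172.6]
ft_force: [8.1, 7.8, -3.7]
finger_gap: 23.0
grip_force: 49.5
```

Call:
apply_moves([
  [0,0,0,0,0,0,0],
  [0,0,0,0,0,0,0],
  [0,0,0,0,0,0,0],
  [0,0,0,0,0,0,0],
  [0,0,0,0,0,0,0],
  [0,0,0,0,0,0,0],
  [0,0,0,0,0,0,0],
  [0,0,0,0,0,0,0],
])

```text
time: 19.3
tool_pos: [576.9, -72.4, 56.8]
tcp_rot: [179.9, 30.1, -172.6]
ft_force: [8.3, 8.0, -4.8]
finger_gap: 22.8
grip_force: 49.5
```

```bash
python3 rd.py | tail -4
```

```text
58 [84, 84, 82, 81, 80, 79, 80, 77, 69, 52, 40, 37, 44, 54, 59, 58, 59, 61, 60, 56, 55, 56, 57, 58, 59, 62, 63, 69, 77, 81, 80, 78, 77]
62 [82, 84, 83, 80, 79, 82, 82, 81, 71, 56, 42, 41, 58, 74, 75, 75, 77, 81, 81, 81, 79, 78, 78, 78, 83, 88, 97, 106, 114, 117, 119, 119, 117]
66 [80, 81, 81, 81, 81, 80, 84, 83, 75, 53, 37, 42, 59, 70, 77, 81, 83, 83, 81, 83, 83, 81, 81, 83, 88, 100, 112, 118, 120, 122, 121, 119, 121]
78 [83, 84, 84, 87, 94, 105, 107, 98, 75, 58, 64, 75, 77, 67, 56, 56, 67, 74, 77, 77, 79, 85, 94, 106, 115, 118, 120, 118, 117, 118, 119, 120, 121]
```

The pointer (profile −49.2, height-corrected) sits centred between the ribs, and has been held for over 1.5 s. Easing back slowly.

Call:
apply_moves([
  [-0.06,0,0.035,0,0,0,0],
  [-0.06,0,0.035,0,0,0,0],
  [-0.06,0,0.035,0,0,0,0],
  [-0.06,0,0.035,0,0,0,0],
  [-0.06,0,0.035,0,0,0,0],
  [-0.06,0,0.035,0,0,0,0],
  [-0.06,0,0.035,0,0,0,0],
  [-0.06,0,0.035,0,0,0,0],
])

```text
time: 20.35
tool_pos: [593.4, -70.4, 56.8]
tcp_rot: [179.9, 30.0, -172.6]
ft_force: [4.4, 6.1, -1.4]
finger_gap: 23.2
grip_force: 50.0
```

Call:
apply_moves([
  [-0.06,0,0.035,0,0,0,0],
  [-0.06,0,0.035,0,0,0,0],
  [-0.06,0,0.035,0,0,0,0],
  [-0.06,0,0.035,0,0,0,0],
  [-0.06,0,0.035,0,0,0,0],
  [-0.06,0,0.035,0,0,0,0],
  [-0.06,0,0.035,0,0,0,0],
  [-0.06,0,0.035,0,0,0,0],
])

```text
time: 21.35
tool_pos: [609.7, -68.3, 56.8]
tcp_rot: [179.9, 30.0, -172.5]
ft_force: [-2.0, 5.3, 4.3]
finger_gap: 23.1
grip_force: 51.0
```

Call:
apply_moves([
  [-0.06,0,0.035,0,0,0,0],
  [-0.06,0,0.035,0,0,0,0],
  [-0.06,0,0.034,0,0,0,0],
  [-0.06,0,0.034,0,0,0,0],
  [-0.03,0,0.016,0,0,0,0],
  [0,0,0,0,0,0,0],
  [0,0,0,0,0,0,0],
])

```text
time: 22.22
tool_pos: [618.9, -67.2, 56.8]
tcp_rot: [179.9, 30.0, -172.5]
ft_force: [-0.1, 5.3, 3.0]
finger_gap: 22.9
grip_force: 50.8
```

```bash
sed -i 's/-70,-5,2/-60,0,2/' rd.py; python3 rd.py | tail -4
```

```text
58 [30, 29, 29, 27, 26, 30, 32, 35, 39, 45, 53, 63, 71, 76, 81, 83, 83, 80, 73, 57, 42, 40, 44, 52, 59, 58, 53, 55, 58, 62]
62 [29, 28, 31, 34, 36, 39, 46, 56, 65, 71, 77, 81, 82, 83, 83, 82, 83, 82, 71, 54, 40, 43, 61, 75, 82, 83, 84, 82, 82, 83]
66 [28, 38, 45, 48, 55, 66, 73, 78, 80, 81, 80, 79, 81, 82, 82, 81, 81, 79, 69, 55, 46, 50, 66, 81, 90, 93, 87, 83, 82, 84]
78 [83, 78, 70, 57, 53, 63, 72, 71, 62, 54, 57, 67, 76, 81, 80, 77, 77, 79, 81, 87, 94, 107, 115, 117, 110, 100, 91, 87, 88, 87]
```

Home shows at −19.4, so the held reading was about 29.8 mm. Releasing and backing out along the same line.

Call:
apply_moves([
  [0,0,0,0,0,0,0.5],
  [0,0,0,0,0,0,0.6],
  [0,0,0,0,0,0,0.6],
  [0,0,0,0,0,0,0.6],
  [0,0,-0.3,0,0,0,0.6],
  [0,0,-0.7,0,0,0,0.6],
  [0,0,-0.9,0,0,0,0.6],
  [0,0,-0.9,0,0,0,0.6],
])

```text
time: 23.28
tool_pos: [576.3, -73.2, 129.9]
tcp_rot: [179.9, 30.0, -172.5]
ft_force: [-0.1, -0.6, 0.1]
finger_gap: 51.2
grip_force: 0.0
```

Call:
apply_moves([
  [0,0,-0.9,0,0,0,0.6],
  [0,0,-0.9,0,0,0,0.6],
  [0,0,-0.9,0,0,0,0.6],
  [0,0,-0.9,0,0,0,0.6],
  [0,0,-0.8,0,0,0,0.6],
  [0,0,-0.4,0,0,0,0.6],
  [0,0,0,0,0,0,0.6],
  [0,0,0,0,0,0,0.6],
])

```text
time: 24.28
tool_pos: [505.4, -82.4, 252.5]
tcp_rot: [179.9, 29.9, -172.6]
ft_force: [-0.9, 1.0, -0.3]
finger_gap: 51.3
grip_force: 0.0
```

Run:
```python
from h import *
import cv2
g=lambda i:cv2.cvtColor(i,cv2.COLOR_BGR2GRAY).astype(np.float32)
q=[599.6,-70.2,.1305]
a=cv2.imread('pics/scene0.png');b=snapshot('scene')[:,:,::-1].copy()
# chocolates & spatula handle & jar: template match
for n,(y0,y1,x0,x1) in dict(chocs=(165,250,285,352),spat=(200,300,135,180),jar=(258,300,235,270)).items():
    t=a[y0:y1,x0:x1];r=cv2.matchTemplate(b[y0-8:y1+8,x0-8:x1+8],t,cv2.TM_CCOEFF_NORMED);_,m,_,l=cv2.minMaxLoc(r);print(n,round(m,3),l[0]-8,l[1]-8)
# lid bar profile: sweep opening angle
im=g(b)
for f in(1.0,1.05,1.1,1.13,1.15,1.17,1.2):
    uv=proj(cw([[90-225*np.cos(f+.011),y,75.5+225*np.sin(f+.011)] for y in range(-50,51,5)],q),'scene').astype(np.float32)
    print(f,cv2.remap(im,uv[:,:1],uv[:,1:],cv2.INTER_LINEAR).mean().round(1),end=' ')
s=sense();print(s['time'],s['tool_pos'],s['ft_force'])
xs=np.arange(-60,0,2.);uv=proj(cw([[x,62,24] for x in xs],q),'scene').astype(np.float32)
print([int(v) for v in cv2.remap(im,uv[:,:1],uv[:,1:],cv2.INTER_CUBIC)[:,0]])
```

```text
chocs 0.985 0 0
spat 0.975 0 0
jar 0.991 0 0
1.0 87.9 1.05 87.6 1.1 94.0 1.13 96.6 1.15 87.0 1.17 71.3 1.2 70.8 24.325 [505.31538788 -82.354507   252.18633148] [ 0.12651201  0.34319159 -0.23286806]
[90, 93, 88, 86, 87, 89, 94, 96, 96, 96, 104, 112, 115, 118, 120, 119, 118, 117, 103, 78, 57, 55, 77, 98, 112, 114, 116, 116, 110, 112]
```

The bystanders haven't moved, the bar still lies where it did with the lid on its stop, the pointer is home, and the arm is touching nothing.

```bash
python3 -c "
from bench import *
print(hand_in())"
```

```text
the job is handed in; nothing more can be done
None
```

I opened the lid onto its stop, held the gauge at about 30 mm between the ribs for over 1.5 s, eased the spring home and handed in at about 24 s; the lid is open and the things around the case are undisturbed.

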